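# Load the nut mill, refit its knob and hold it pressed

### The job

Tip all four walnuts from the tray into the mill's hopper and stand the tray back upright on the worktop. Then fit the loose control knob on the mill's bare shaft, turned so that the flat in its bore matches the flat of the shaft, push it fully on, and keep pressing it down so that the sprung shaft stays pushed in by most of its travel; finish while still holding the knob pressed down like that. Leave the spice jars, the timer and the pill bottle where they are.

Things in the scene. Friction and masses are not known exactly. Their poses are not given: they have to be found in the camera images.
- nut_mill: Low grey kitchen nut mill, fixed. Housing 140 (x) x 260 (y) x 50 mm high; origin at the centre of its underside, z up, drawer front towards -x (its pull reaches 79 mm from the origin). A round steel hopper stands on the +y half of its flat top, the bare control shaft on its -y half, 150 mm from the hopper's axis. A light index rib on the bezel marks the side of its flat.
- hopper_rim (a point): Centre of the hopper's open mouth, at rim height (120 mm above the worktop), 60 mm to +y of the mill's origin. Round steel bowl, 140 mm outside and 132 mm inside at the rim, narrowing to 92 mm at its floor, 66 mm below the rim.
- shaft_tip (a point): Centre of the top end of the upright D-shaped aluminium shaft, 86 mm above the worktop when up. 16 mm diameter, one flat 4 mm from the axis, facing this point's +x; z up. Top edge bevelled 1.5 mm. It stands 30 mm above a steel bezel (60 mm across, 6 mm high) on the mill's top. It does not turn; its flat faces -0.5 to 0.5 rad from the mill's +x.
- shaft (a joint): Travel of the control shaft in m: 0 = up (as found), 0.008 = pushed down to its stop. Sprung: it starts to move at 2 N, reaches its stop at 6.8 N, and comes up again when let go.
- knob: Loose black knob, 60 g, standing bore down. Origin at the centre of its underside, z up. Round skirt 44 mm across, 22 mm high; on it an upright grip bar along x, 12 mm thick (y), from 22 to 44 mm height, from x = -20 mm to a pointed nose at x = +25 mm (tapering from +13 mm). The nose is over the flat of the bore.
- knob_bore (a point): Inner end of the knob's blind D-shaped bore, on its axis, 18 mm above the underside. Bore 18 mm diameter, flat 5 mm from the axis on the knob's +x side: 1 mm clearance all round, mouth bevelled 1.5 mm. It goes on only with the nose over the shaft's flat, within about 0.15 rad. Fully on, this point meets the shaft's end; the knob's underside is then 18 mm below the shaft's end.
- tray: Loose aluminium tipping tray, 110 mm (x) x 84 mm (y), floor 4 mm thick, walls 38 mm high on both sides and at the +x end; the -x end is an open spout, where the floor rises by 5 mm on its last 30 mm. Origin at the centre of its underside. 250 g, with four 14 g walnuts in it. Tip the spout down by 45 to 50 degrees (more does no harm) and the nuts slide out.
- tray_grip (a point): Centre of the tray's black carrying bar, 92 mm above the tray's underside, axes as the tray. The bar runs across the tray's middle along y on two side posts: 12 mm thick (x), 94 mm long, from 82 to 102 mm height.
- tray_spout (a point): Middle of the tray's spout edge (x = -55 mm, 8 mm above the underside), axes as the tray.
- nut0: One of four like whole walnuts, 31 mm across, 32 mm high, brown, lying in the tray at the start; origin at the centre of its underside.
- nut1: One of four like whole walnuts, 31 mm across, 32 mm high, brown, lying in the tray at the start; origin at the centre of its underside.
- nut2: One of four like whole walnuts, 31 mm across, 32 mm high, brown, lying in the tray at the start; origin at the centre of its underside.
- nut3: One of four like whole walnuts, 31 mm across, 32 mm high, brown, lying in the tray at the start; origin at the centre of its underside.
- spice_jar_1: Glass spice jar with black cap near the mill, a bystander, 42 mm wide, 90 mm high.
- kitchen_timer: Red round kitchen timer, 66 mm wide, 60 mm high, a bystander.
- pill_bottle: Brown pill bottle with white cap, 47 mm wide, 86 mm high, a bystander.
There are look-alikes about, which are no part of the job. Leave any turquoise look-alike of the tray alone.

How it is judged (in metres and radians):
On the way, in this order (a step that is already met when the one before it is completed fails the run):
1. all four walnuts lie in the hopper (horizontal distance between each of nut0, nut1, nut2, nut3 and hopper_rim below 0.068 m and z of nut0 in the frame of hopper_rim between -0.075 and 0 m and z of nut1 in the frame of hopper_rim between -0.075 and 0 m and z of nut2 in the frame of hopper_rim between -0.075 and 0 m and z of nut3 in the frame of hopper_rim between -0.075 and 0 m), for 0.2 s.
2. the tray stands upright on the worktop, let go (height (world z) of tray below 0.008 m and angle between tray's own z axis and vertical below 0.1 rad and contact force between the fingers and tray below 0.1 N), for 0.2 s.
3. the knob is fully on the shaft (z of knob_bore in the frame of shaft_tip below 0.003 m and horizontal distance between knob_bore and shaft_tip below 0.003 m and angle between the x axis of knob and the x axis of shaft_tip, either way round below 0.25 rad and angle between knob's own z axis and vertical below 0.12 rad), for 0.2 s.
At the end, for the whole second after the job is handed in: All walnuts in the hopper below its rim; tray upright (0.1 rad) on the worktop, untouched; knob on the shaft (bore bottom within 3 mm of the shaft end, upright); fingers press the knob with over 2 N and the shaft is down at least 5 of its 8 mm, knob still, for the last second (all of step 1 and all of step 2 and all of step 3 and value of joint shaft above 0.005 m and contact force between the fingers and knob above 2 N and linear speed of knob below 0.02 m/s); the arm keeps its last pose, push and grip.
It fails at once if the spice jar 1 is moved by more than 30 mm (distance of spice_jar_1 from where it was at the start of the episode above 0.03 m).
It fails at once if the kitchen timer is moved by more than 30 mm (distance of kitchen_timer from where it was at the start of the episode above 0.03 m).
It fails at once if the pill bottle is moved by more than 30 mm (distance of pill_bottle from where it was at the start of the episode above 0.03 m).
It also fails if it takes over 72 s, if anything falls off the work surface, if the arm or the gripper's body presses on something with over 40 N, if the wrist force passes 120 N, or if a joint passes its speed limit or range.

### The arm

A 6-joint arm with a two-finger parallel gripper is mounted at the origin on a cart in front of the work surface, level with it; the furniture and walls round the work are solid. World frame = base frame: x ahead of the robot, y to its left, z up, the work surface at z = 0. Lengths are in m, angles in degrees, forces in N, time in s.
With the tool pointing down it reaches from about 0.4 to 0.825 m from the base axis. Payload 7 kg.
Tool frame: the origin (TCP) lies midway between the tips of the shut fingers; the grasp point (between the pads) lies 19 mm behind it; z points along the fingers, y is the line along which they close (so a half turn about z gives the same grasp; the last joint's range is limited). The gripper opens to 88 mm and grips with 3 to 60 N. Pads are 19 mm wide; open, the fingers measure 130 mm over their backs; the gripper's body (78 mm by 193 mm) begins 47 mm behind the grasp point.
Start: joints at [87.496, 20.546, 0.682, 0, -70.136, -16.507], TCP at [0.22, 0.638, 0.227] pointing down, gripper open.
Joint ranges: [-176.03, 176.03], [-82.01, 121.73], [-58.28, 71.71], [-173.87, 95.51], [-174.79, -0.11], [-173.66, 173.66]. Speed limits (degrees/s): [136.94, 136.94, 172.46, 180, 180, 180].

### API

Orientations are given as [roll, pitch, yaw] about the fixed x, y, z axes, in that order (R = Rz(yaw) Ry(pitch) Rx(roll)).
In Python, from plant import ctrl gives the robot as it stands. The module is installed in compiled form; this text tells all that it offers.
- The arm moves only by the tool send_rows, never from a script. Its argument "plan" is a list that holds one entry, the list of rows, each a list of 6 numbers: the shift along the tool's x, y, z in normalised numbers (1 is 40 cm), then the turn, a rotation vector about the tool's x, y, z in parts of the range, where 1.0 means 60 degrees. A call has 1 to 8 rows; each row is the pose to reach, as a shift and turn from the pose commanded when the call began, along the tool's axes at that moment; what a row does not reach only later rows make up. A row lasts 1/12 s, in which the tool goes at most 41.7 mm and 7.16 degrees, less where a joint would pass 70% of its speed; a pose out of reach is approached as far as the arm can. Shift and turn numbers lie between -1 and 1, and a call with a number outside is refused. A call with a gripper value outside its range is refused whole. "fingers" is the opening, from 0 (shut) to 1 (fully open), set as the call begins (left out, the last holds). The fingers move at their own pace and stop on an object; the grip force is fixed at half the most. Time passes only in rows, so rows that repeat a pose let the fingers close. It gives the time, the measured TCP pose, the force, the opening and the grip force at its end, in the units of the state.
- ctrl.get_obs(): the state, without advancing time (a new reading comes with each control period).
- ctrl.snapshot(name): name is "scene" or "side" or "wrist"; returns a dict with "img" (400x640x3 uint8, red, green, blue), "K" (3x3 intrinsics, pixels), "pose" (4x4, takes a point from camera to world coordinates). Camera axes: x right, y down, z forward; pixel columns grow to the right and rows downward; lengths in m; the calibration is good to about 2 mm. A picture is of the moment at which its call begins. There is no depth.
- ctrl.close_job(): hands the job in; it is judged then, once.
The state is a dict: "clock": time; "joint_pos": joint angles; "qvel": joint speeds; "tau": joint torques, N m; "tool_pos": TCP position; "orientation": TCP orientation; "force": force on the tool from outside, world axes, zero at the start; "moment": the same for the moment, N m; "opening": finger opening in m; "gripper_force": force on a finger pad.
Only numpy, scipy, OpenCV 4.12 (cv2) and the standard library are available. Lean on these libraries where they do the work, as an engineer would, in place of code of your own. Each camera call takes 0.05 s, during which the arm holds its last target. There are 200 camera calls.

## Working session

There is one attempt and no reset: what is moved stays moved. The work goes in short steps, Python scripts to look and compute and a tool call to move; the robot and the scene stay as the last step left them, time stands still between calls to the robot, and variables do not carry over. Pictures are saved under pics/ and viewed, at most 10 in all, crops included, and the job is handed in when it is done.

Besides the shell and the picture viewer there is one more tool, called as a command line: name --argument value ..., lists and objects as JSON in quotes. send_rows: Moves the arm, as the interface text tells. Its arguments: {"type":"object","properties":{"plan":{"type":"array","items":{"type":"array","items":{"type":"array","items":{"type":"number"}}}},"fingers":{"type":"number"}},"required":["plan"]}

```bash
mkdir -p pics; cat > h.py <<'E'
import numpy as np, cv2
from plant import ctrl
from scipy.spatial.transform import Rotation as R
def snap(n,f):
    s=ctrl.snapshot(n); cv2.imwrite('pics/'+f+'.png',s['img'][:,:,::-1]); np.savez('pics/'+f+'.npz',K=s['K'],P=s['pose']); return s
def onz(f,u,v,z):
    d=np.load('pics/'+f+'.npz'); r=d['P'][:3,:3]@np.linalg.solve(d['K'],[u,v,1]); o=d['P'][:3,3]; return o+r*(z-o[2])/r[2]
def proj(f,p):
    d=np.load('pics/'+f+'.npz'); c=d['P'][:3,:3].T@(np.array(p)-d['P'][:3,3]); q=d['K']@c; return q[:2]/q[2]
def toTool(pos,rpy):
    o=ctrl.get_obs(); A=R.from_euler('xyz',o['orientation'],degrees=True); B=R.from_euler('xyz',rpy,degrees=True)
    return np.round(A.inv().apply(np.array(pos)-o['tool_pos'])*100,2), np.round((A.inv()*B).as_rotvec(degrees=True),2)
E
python3 - <<'E'
from h import *
for n in('scene','side','wrist'):
    s=snap(n,n+'0'); print(n,s['pose'].round(3).tolist())
a=cv2.imread('pics/scene0.png');b=cv2.imread('pics/side0.png')
cv2.imwrite('pics/w.png',np.vstack([cv2.resize(a,(480,300)),cv2.resize(b,(480,300))]))
print(ctrl.get_obs())
E
```

```text
scene [[0.475, -0.498, 0.726, -0.641], [-0.88, -0.277, 0.386, -0.647], [0.009, -0.822, -0.569, 1.058], [0.0, 0.0, 0.0, 1.0]]
side [[0.266, 0.506, -0.82, 1.871], [0.964, -0.151, 0.219, -0.369], [-0.013, -0.849, -0.528, 0.963], [0.0, 0.0, 0.0, 1.0]]
wrist [[-0.326, -0.9, -0.29, 0.298], [-0.945, 0.311, 0.098, 0.61], [0.002, 0.307, -0.952, 0.384], [0.0, 0.0, 0.0, 1.0]]
{'clock': 0.15, 'joint_pos': array([ 8.74949952e+01,  2.05819268e+01,  6.49696336e-01, -1.39436672e-02,
       -7.01352064e+01, -1.65067280e+01]), 'qvel': array([-0.02227288, -0.16981937,  0.0760376 ,  0.05454637,  0.04437166,
       -0.03388822]), 'tau': array([-1.27793344e-03, -5.83275461e+01,  2.93291348e+01,  7.00119585e+00,
        8.83473374e-03, -1.14287577e-04]), 'tool_pos': array([0.21980227, 0.63786088, 0.2258704 ]), 'orientation': array([ 1.79931617e+02, -6.59269990e-03, -1.90164747e+01]), 'force': array([ 0.62461521, -0.60373277,  0.47981023]), 'moment': array([0.05995373, 0.01915682, 0.00895099]), 'gripper_force': 0.0, 'opening': 0.08755550382194469}
```

View pics/scene0.png

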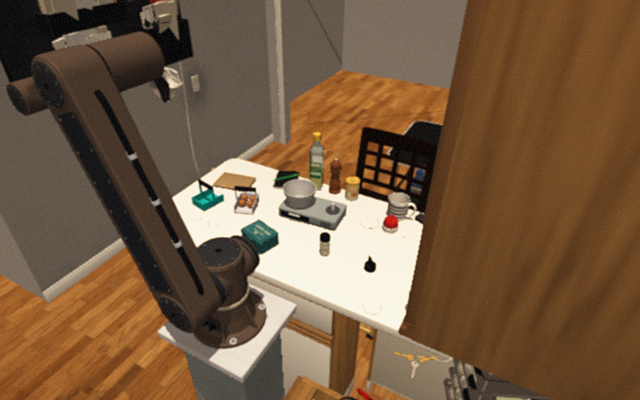

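View pics/side0.png

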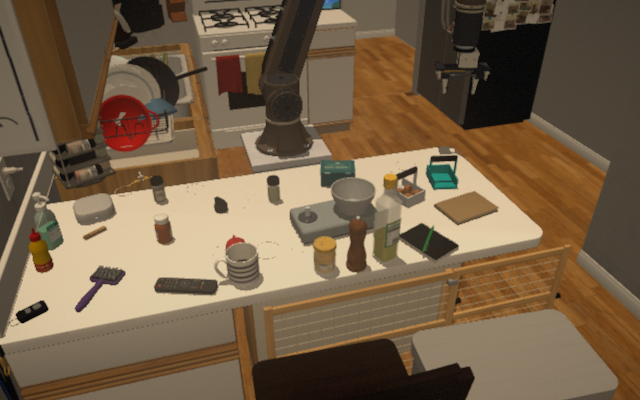

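The scene picture shows the grey tray with nuts near (246,202), the hopper at (300,193), the shaft at (333,209) and the knob at (370,265). In the side picture they are at (408,188), (353,190), (308,214) and (221,204). I'll enlarge crops next.

```bash
python3 - <<'E'
from h import *
for n,f,uv,z in [('tray grip','side0',(408,176),.092),('hopper','side0',(353,190),.12),('shaft','side0',(308,211),.086),('knob','side0',(221,207),.02),
 ('traygrip','scene0',(246,190),.092),('hopper','scene0',(299,187),.12),('shaft','scene0',(333,205),.086),('knob','scene0',(370,265),.02)]: print(n,f,onz(f,*uv,z).round(3))
a=cv2.imread('pics/side0.png');b=cv2.imread('pics/scene0.png');w=cv2.imread('pics/wrist0.png')
I=cv2.INTER_CUBIC
A=cv2.resize(a[160:245,280:440],(800,425)[:1]+(425,),interpolation=I)
B=cv2.resize(b[170:230,220:360],None,fx=2.857,fy=2.857,interpolation=I)
C=cv2.resize(w,(280,175))
D=cv2.resize(a[190:220,205:237],(120,112))
row=np.zeros((175,800,3),np.uint8); row[:min(175,B.shape[0]),:400]=B[:175,:400]; row[:,400:680]=C; row[:112,680:]=D
cv2.imwrite('pics/m1.png',np.vstack([A,row]))
E
```

```text
tray grip side0 [0.538 0.299 0.092]
hopper side0 [0.61  0.083 0.12 ]
shaft side0 [ 0.633 -0.065  0.086]
knob side0 [ 0.437 -0.309  0.02 ]
traygrip scene0 [0.508 0.297 0.092]
hopper scene0 [0.599 0.092 0.12 ]
shaft scene0 [ 0.596 -0.067  0.086]
knob scene0 [ 0.413 -0.308  0.02 ]
```

View pics/m1.png

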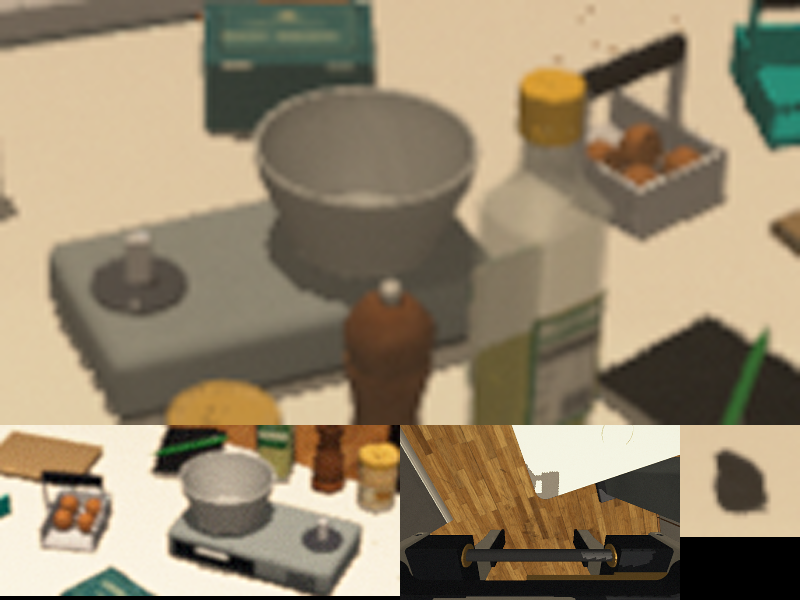

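The montage shows the tray bar in the scene view from about (235,188.5) to (255.7,190), with the spout towards the robot. The rim centre is at side (353.2,189.4) and the shaft tip at (307.6,207). Next I work out a hover pose to see the tray with the wrist camera.

```bash
python3 - <<'E'
from h import *
a=onz('scene0',235,188.5,.1);b=onz('scene0',255.7,190,.1);print(a,b,(a+b)/2,np.linalg.norm(a-b),np.degrees(np.arctan2(*(a-b)[[1,0]])))
def tri(u,v):
    A=[];B=[]
    M=np.zeros((3,3));r=np.zeros(3)
    for f,p in(('scene0',u),('side0',v)):
        d=np.load('pics/'+f+'.npz');q=d['P'][:3,:3]@np.linalg.solve(d['K'],[*p,1]);q/=np.linalg.norm(q);P=np.eye(3)-np.outer(q,q);M+=P;r+=P@d['P'][:3,3]
    return np.linalg.solve(M,r).round(3)
print('shaft',tri((333,204),(307.6,207)),'rim',tri((299.1,187.5),(353.2,189.4)),'bar rend',tri((235,188.5),(417,168.5)))
print(toTool((.50,.29,.30),(180,0,-90)),toTool((.50,.29,.30),(180,0,90)))
d=np.load('pics/wrist0.npz');print(d['K'])
E
```

```text
[0.48501765 0.33620569 0.1       ] [0.51775412 0.25409572 0.1       ] [0.50138588 0.2951507  0.1       ] 0.08839526303393652 111.73670196055501
shaft [ 0.607 -0.061  0.082] rim [0.599 0.09  0.116] bar rend [0.499 0.349 0.089]
(array([37.83, 23.77, -7.38]), array([ 6.000e-02, -5.000e-02,  7.098e+01])) (array([37.83, 23.77, -7.38]), array([ 5.0000e-02,  6.0000e-02, -1.0902e+02]))
[[314.03188093   0.         317.89199214]
 [  0.         314.03188093 198.74246152]
 [  0.           0.           1.        ]]
```

```bash
python3 - <<'E'
from h import *
print(toTool((.505,.295,.29),(180,0,-68)))
E
```

```text
(array([38.14, 23.13, -6.38]), array([ 6.000e-02, -4.000e-02,  4.898e+01]))
```

Units first: shifts go in shares of 40 cm and turns go in shares of 60 degrees. So 26 cm is 0.65, 23 cm is 0.575, 49 degrees is 0.8167.

send_rows --plan '[[[0, 0, -0.075, 0, 0, 0], [0.125, 0.075, -0.16, 0, 0, 0.1167], [0.2, 0.125, -0.16, 0, 0, 0.2333], [0.3, 0.175, -0.16, 0, 0, 0.35], [0.4, 0.2375, -0.16, 0, 0, 0.4667], [0.4875, 0.2875, -0.16, 0, 0, 0.5833], [0.575, 0.3375, -0.16, 0, 0, 0.7], [0.65, 0.3875, -0.16, 0, 0, 0.8167]]]'

```text
clock: 0.82
tool_pos: [0.4049, 0.4192, 0.2906]
orientation: [-180.0, 0.0, -68.3]
force: [0.7, 0.6, -0.9]
opening: 0.0876
gripper_force: 0.0
```

```bash
python3 - <<'E'
from h import *
print(toTool((.505,.295,.29),(180,0,-68)))
E
```

```text
(array([15.23, -4.72,  0.05]), array([-0.  ,  0.  , -0.34]))
```

Converted, 15.2 cm is 0.38, 14 cm is 0.35.

send_rows --plan '[[[0.0875, -0.025, 0, 0, 0, 0], [0.175, -0.05, 0, 0, 0, 0], [0.275, -0.0875, 0, 0, 0, 0], [0.35, -0.11, 0, 0, 0, 0], [0.38, -0.1175, 0, 0, 0, 0], [0.38, -0.1175, 0, 0, 0, 0]]]'

```text
clock: 1.32
tool_pos: [0.5058, 0.2951, 0.2902]
orientation: [180.0, -0.0, -68.2]
force: [0.4, 0.1, -1.1]
opening: 0.0876
gripper_force: 0.0
```

```bash
python3 - <<'E'
from h import *
print(ctrl.get_obs()['joint_pos'].round(1)); s=snap('wrist','w1')
E
```

```text
[ 49.4  10.2  -5.1   0.  -74.7 -27.6]
```

View pics/w1.png

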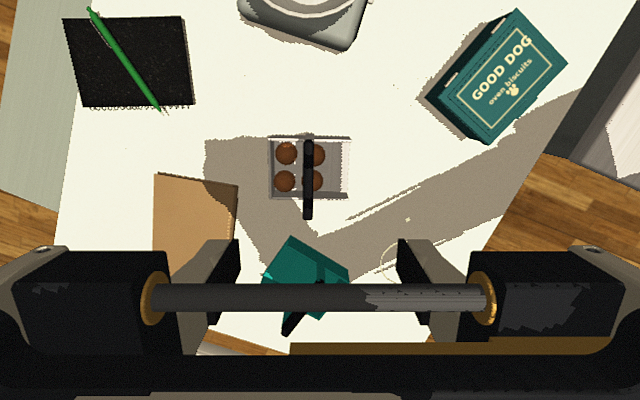

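The wrist view shows the nut tray with its bar from (307.5,139) to (307.5,218) and the spout to the right at x≈350. The turquoise look-alike is nearest the gripper, so I'll avoid it.

```bash
python3 - <<'E'
from h import *
a=onz('w1',307.5,140,.102);b=onz('w1',307.5,218,.102);c=(a+b)/2;print(a,b,c,np.linalg.norm(a-b),np.degrees(np.arctan2(*(b-a)[[1,0]])))
for p in((268,136),(270,198),(350,135),(348,199)):print(onz('w1',*p,.042))
print(onz('w1',(301.5+314)/2,180,.102), np.linalg.norm(onz('w1',302,180,.102)-onz('w1',313.5,180,.102)))
w=cv2.imread('pics/w1.png')
cv2.imwrite('pics/m2.png',np.hstack([cv2.resize(w[125:230,255:365],None,fx=5,fy=5,interpolation=2)]))
E
```

```text
[0.52974576 0.26199116 0.102     ] [0.49672548 0.34705239 0.102     ] [0.51323562 0.30452177 0.102     ] 0.0912455567970809 111.21592761395932
[0.57730413 0.28370336 0.042     ]
[0.54770006 0.36127968 0.042     ]
[0.48062839 0.24371063 0.042     ]
[0.44883008 0.32333874 0.042     ]
[0.51319357 0.30384559 0.102     ] 0.013060092004736698
```

View pics/m2.png

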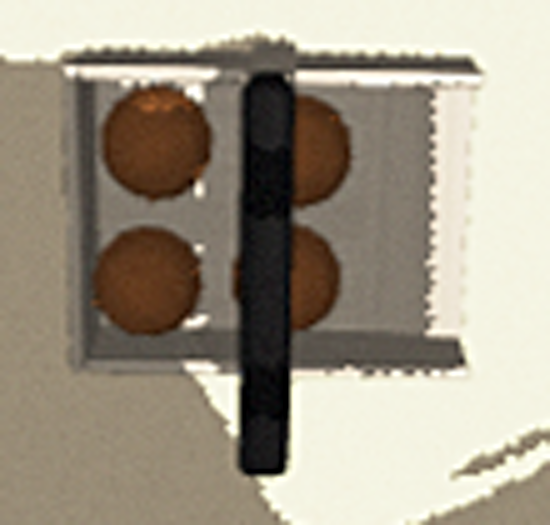

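The crop has the bar's ends at full-picture (308.6,139.4) and (307.6,220), and the spout lip on the right.

```bash
python3 - <<'E'
from h import *
a=onz('w1',308.6,139.4,.102);b=onz('w1',307.6,220,.102);c=(a+b)/2;y=np.degrees(np.arctan2(*(b-a)[[1,0]]));print(c,y,np.linalg.norm(a-b))
print(toTool((c[0],c[1],.074),(180,0,y-180)))
E
```

```text
[0.51228204 0.30515634 0.102     ] 110.55950522721196 0.09444634729468754
(array([-0.55, -1.01, 21.62]), array([ 0.03, -0.01,  1.28]))
```

Converted, 21.6 cm is 0.54, 19 cm is 0.475, 1.3 degrees is 0.0217.

send_rows --plan '[[[-0.0125, -0.025, 0.1, 0, 0, 0.0217], [-0.0125, -0.025, 0.2, 0, 0, 0.0217], [-0.0125, -0.025, 0.3, 0, 0, 0.0217], [-0.0125, -0.025, 0.4, 0, 0, 0.0217], [-0.0125, -0.025, 0.475, 0, 0, 0.0217], [-0.0125, -0.025, 0.54, 0, 0, 0.0217], [-0.0125, -0.025, 0.54, 0, 0, 0.0217]]]'

```text
clock: 1.95
tool_pos: [0.5083, 0.3045, 0.0689]
orientation: [179.5, -0.2, -69.3]
force: [-1.3, -0.9, 0.1]
opening: 0.0877
gripper_force: 0.0
```

send_rows --plan '[[[0, 0, 0, 0, 0, 0], [0, 0, 0, 0, 0, 0], [0, 0, 0, 0, 0, 0], [0, 0, 0, 0, 0, 0], [0, 0, 0, 0, 0, 0], [0, 0, 0, 0, 0, 0], [0, 0, 0, 0, 0, 0], [0, 0, 0, 0, 0, 0]]]' --fingers 0

```text
clock: 2.62
tool_pos: [0.512, 0.3059, 0.0749]
orientation: [-180.0, 0.0, -69.3]
force: [-1.3, -0.5, 0.5]
opening: 0.0396
gripper_force: 0.0
```

send_rows --plan '[[[0, 0, 0, 0, 0, 0], [0, 0, 0, 0, 0, 0], [0, 0, 0, 0, 0, 0], [0, 0, 0, 0, 0, 0], [0, 0, 0, 0, 0, 0], [0, 0, 0, 0, 0, 0], [0, 0, 0, 0, 0, 0], [0, 0, 0, 0, 0, 0]]]'

```text
clock: 3.28
tool_pos: [0.512, 0.306, 0.0745]
orientation: [-180.0, 0.0, -69.3]
force: [2.1, 0.7, -0.7]
opening: 0.0118
gripper_force: 30.0
```

send_rows --plan '[[[0, 0, -0.05, 0, 0, 0], [0, 0, -0.1125, 0, 0, 0], [0, 0, -0.1875, 0, 0, 0], [0, 0, -0.275, 0, 0, 0], [0, 0, -0.35, 0, 0, 0], [0, 0, -0.4, 0, 0, 0], [0, 0, -0.4375, 0, 0, 0], [0, 0, -0.4375, 0, 0, 0]]]'

```text
clock: 3.95
tool_pos: [0.5127, 0.3065, 0.2527]
orientation: [-179.8, 0.1, -69.3]
force: [1.5, 0.1, -1.9]
opening: 0.0118
gripper_force: 30.0
```

```bash
python3 - <<'E'
from h import *
print(ctrl.get_obs()['joint_pos'].round(1)); s=snap('wrist','w2')
for y in(-68,-81.5):print(toTool((.605,.09,.25),(180,0,y)))
E
```

```text
[ 49.6  12.2  -7.5   0.  -70.1 -28.9]
(array([ 2.351e+01, -1.070e+00,  1.000e-02]), array([-0.09,  0.07, -1.31]))
(array([ 2.351e+01, -1.070e+00,  1.000e-02]), array([-0.08,  0.08, 12.19]))
```

View pics/w2.png

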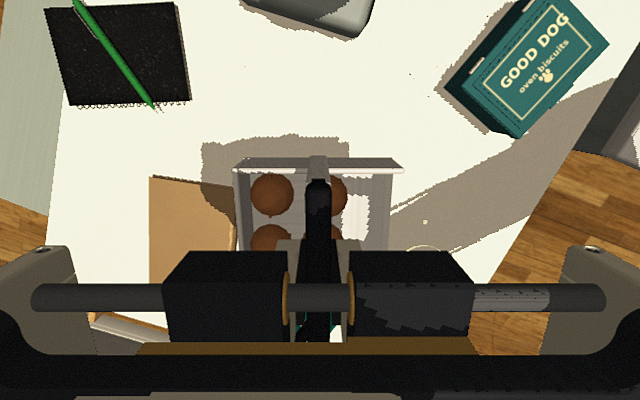

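The wrist view shows the tray hanging from the fingers (bar at about (318,200)) with the nuts inside. I'll move part of the way and measure the hopper up close.

Converted, 13 cm is 0.325, 12 cm is 0.3.

send_rows --plan '[[[0.0625, 0, 0, 0, 0, 0], [0.1375, 0, 0, 0, 0, 0], [0.225, 0, 0, 0, 0, 0], [0.3, 0, 0, 0, 0, 0], [0.325, 0, 0, 0, 0, 0], [0.325, 0, 0, 0, 0, 0], [0.325, 0, 0, 0, 0, 0]]]'

```text
clock: 4.58
tool_pos: [0.5571, 0.1835, 0.2476]
orientation: [179.8, -0.0, -69.4]
force: [0.2, 0.8, -3.2]
opening: 0.0118
gripper_force: 30.0
```

```bash
python3 - <<'E'
from h import *
o=ctrl.get_obs();print(o['tool_pos'],o['joint_pos'].round(1)); s=snap('wrist','w3')
E
```

```text
[0.55714617 0.18351576 0.24761213] [ 37.3  11.6  -8.9  -0.  -69.7 -16.7]
```

View pics/w3.png

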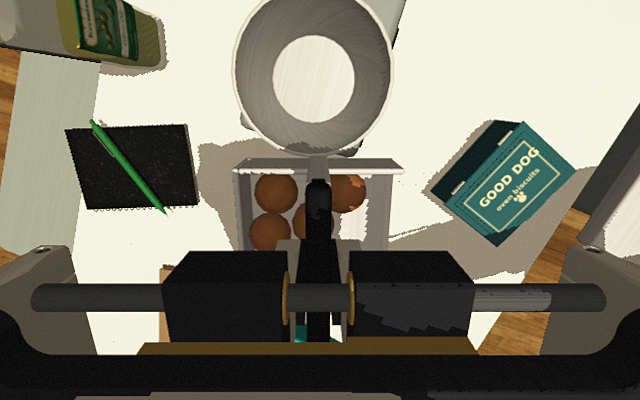

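The wrist view shows the hopper: outer rim from x=232 to x=396, lowest at (314,158).

```bash
python3 - <<'E'
from h import *
from scipy.optimize import least_squares
t=np.linspace(0,2*np.pi,181)
def ext(c):
    P=np.array([proj('w3',(c[0]+.07*np.cos(a),c[1]+.07*np.sin(a),.12)) for a in t]);return np.array([P[:,0].min(),P[:,0].max(),P[:,1].max()])
r=least_squares(lambda c:ext(c)-[232,396,158],[.6,.09],diff_step=1e-3);print(r.x,r.fun)
c=r.x
for y in(-69.4,-78):print(toTool((c[0],c[1],.24),(180,0,y)))
E
```

```text
[0.59412554 0.08972585] [-0.75376599  0.75807695  0.13347555]
(array([10.15, -0.13,  0.8 ]), array([0.13, 0.  , 0.05]))
(array([10.15, -0.13,  0.8 ]), array([ 0.13, -0.01,  8.65]))
```

Converted, 10.1 cm is 0.2525, 9.5 cm is 0.2375.

send_rows --plan '[[[0.0625, 0, 0, 0, 0, 0], [0.1375, -0.0025, 0, 0, 0, 0], [0.2, -0.0025, 0.0125, 0, 0, 0], [0.2375, -0.0025, 0.025, 0, 0, 0], [0.2525, -0.0025, 0.0425, 0, 0, 0], [0.2525, -0.0025, 0.05, 0, 0, 0], [0.2525, -0.0025, 0.05, 0, 0, 0]]]'

```text
clock: 5.22
tool_pos: [0.5936, 0.0909, 0.228]
orientation: [179.9, 0.0, -69.3]
force: [-0.3, 0.1, -2.9]
opening: 0.0118
gripper_force: 30.0
```

Converted, -0.95 cm is -0.0238, -0.85 cm is -0.0213, 30 degrees is 0.5.

send_rows --plan '[[[0, -0.0025, 0, 0.05, 0, 0], [0, -0.005, 0, 0.1167, 0, 0], [0, -0.0088, -0.0013, 0.1833, 0, 0], [0, -0.0125, -0.0025, 0.25, 0, 0], [0, -0.015, -0.0025, 0.3167, 0, 0], [0, -0.0175, -0.0038, 0.3833, 0, 0], [0, -0.0213, -0.005, 0.45, 0, 0], [0, -0.0238, -0.0063, 0.5, 0, 0]]]'

```text
clock: 5.88
tool_pos: [0.6022, 0.095, 0.2325]
orientation: [-149.8, 0.1, -69.2]
force: [0.8, 0.1, -2.9]
opening: 0.0116
gripper_force: 30.0
```

Converted, -0.8 cm is -0.02, -0.7 cm is -0.0175, 24 degrees is 0.4.

send_rows --plan '[[[0, -0.0025, 0, 0.05, 0, 0], [0, -0.005, 0, 0.1, 0, 0], [0, -0.0075, 0, 0.15, 0, 0], [0, -0.01, -0.0013, 0.2, 0, 0], [0, -0.0125, -0.0025, 0.25, 0, 0], [0, -0.015, -0.0025, 0.3, 0, 0], [0, -0.0175, -0.0038, 0.35, 0, 0], [0, -0.02, -0.005, 0.4, 0, 0]]]'

```text
clock: 6.55
tool_pos: [0.616, 0.068, 0.2359]
orientation: [-131.3, 1.7, -67.2]
force: [0.5, -1.8, -1.5]
opening: 0.0117
gripper_force: 30.0
```

Converted, -0.2 cm is -0.005, -0.1 cm is -0.0025, 6 degrees is 0.1.

send_rows --plan '[[[0, 0, 0, 0, 0, 0], [0, 0, 0, 0, 0, 0], [0, 0, 0, 0, 0, 0], [0, 0, 0, 0, 0, 0], [0, -0.0025, 0, 0.05, 0, 0], [0, -0.005, 0, 0.1, 0, 0], [0, -0.005, 0, 0.1, 0, 0], [0, -0.005, 0, 0.1, 0, 0]]]'

```text
clock: 7.22
tool_pos: [0.6151, 0.0725, 0.2415]
orientation: [-125.8, 1.3, -67.9]
force: [0.5, 0.2, -2.2]
opening: 0.0115
gripper_force: 30.0
```

```bash
python3 - <<'E'
from h import *
o=ctrl.get_obs();print(o['joint_pos'].round(1),o['force'])
a=snap('side','s4')['img'];w=snap('wrist','w4')['img'];b=snap('scene','c4')['img']
A=cv2.resize(a[120:245,250:440],(608,400),interpolation=2);B=cv2.resize(b[130:230,220:360],(280,200),interpolation=2);C=cv2.resize(w,(320,200))
m=np.zeros((600,800,3),np.uint8);m[:400,:608]=A;m[400:,:280]=B;m[400:,280:600]=C
m[400:520,600:]=cv2.resize(a[190:220,185:235],(200,120),interpolation=2)
cv2.imwrite('pics/m4.png',m[:,:,::-1])
E
```

```text
[ 22.9  -3.9 -39.5 -25.3  -0.2  23.8] [ 0.53616426  0.23016008 -2.23012874]
```

View pics/m4.png

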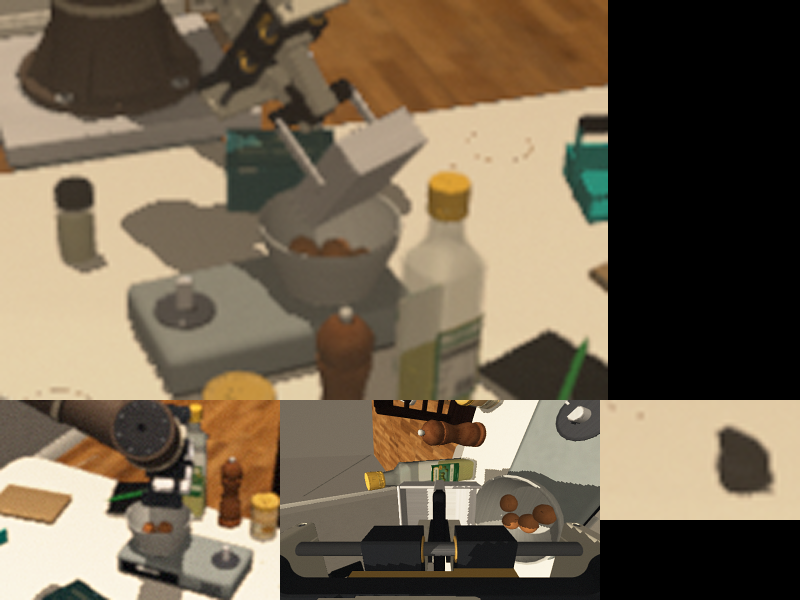

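The montage shows all four nuts in the hopper and none left in the tray. The tilt has run joint 5 to its limit, so I'll untilt and lift.

```bash
python3 - <<'E'
from h import *
print(toTool((.60,.085,.27),(-150,0,-69.3)),toTool((.595,.09,.275),(180,0,-69.3)))
E
```

```text
(array([-1.8 , -1.79, -2.42]), array([-24.13,   1.89,   0.28])) (array([-2.47, -2.02, -2.92]), array([-54.12,   1.81,   0.78]))
```

Converted, -2.6 cm is -0.065, -1.8 cm is -0.045, -34 degrees is -0.5667.

send_rows --plan '[[[-0.0075, -0.0075, -0.01, -0.05, 0.0033, 0], [-0.015, -0.015, -0.02, -0.1167, 0.0083, 0.0017], [-0.0225, -0.0225, -0.03, -0.1833, 0.0133, 0.0017], [-0.03, -0.03, -0.04, -0.25, 0.0183, 0.0033], [-0.0375, -0.0375, -0.05, -0.3167, 0.025, 0.0033], [-0.045, -0.045, -0.06, -0.4, 0.0317, 0.005], [-0.0475, -0.0475, -0.0625, -0.4833, 0.0317, 0.0067], [-0.05, -0.0475, -0.065, -0.5667, 0.0317, 0.0083]]]'

```text
clock: 8.03
tool_pos: [0.5985, 0.0873, 0.2747]
orientation: [-159.9, -0.0, -69.3]
force: [2.0, -0.7, -2.6]
opening: 0.0119
gripper_force: 30.0
```

```bash
python3 - <<'E'
from h import *
o=ctrl.get_obs();print(o['joint_pos'].round(1));print(toTool((.58,.13,.275),(180,0,-69.3)))
E
```

```text
[ 28.5   0.7 -22.4   3.7 -47.1  -9.9]
(array([-4.65,  0.2 , -0.11]), array([-20.06,  -0.04,  -0.03]))
```

Converted, -4.6 cm is -0.115, -4.2 cm is -0.105, -20 degrees is -0.3333.

send_rows --plan '[[[-0.0125, 0, 0, -0.0667, 0, 0], [-0.03, 0, 0, -0.15, 0, 0], [-0.055, 0.0025, 0, -0.2333, 0, 0], [-0.0825, 0.0025, -0.0025, -0.3, 0, 0], [-0.105, 0.005, -0.0025, -0.3333, 0, 0], [-0.115, 0.005, -0.0025, -0.3333, 0, 0], [-0.115, 0.005, -0.0025, -0.3333, 0, 0]]]'

```text
clock: 8.62
tool_pos: [0.5808, 0.1293, 0.2713]
orientation: [-179.8, -0.1, -69.4]
force: [-0.4, -0.5, -2.3]
opening: 0.0118
gripper_force: 30.0
```

```bash
python3 - <<'E'
from h import *
o=ctrl.get_obs();print(o['joint_pos'].round(1));print(toTool((.512,.306,.18),(180,0,-69.3)))
E
```

```text
[ 31.4  11.5  -6.    0.1 -72.4 -10.9]
(array([-18.98,   0.26,   9.11]), array([-0.16, -0.07, -0.13]))
```

Converted, -19 cm is -0.475, -17 cm is -0.425.

send_rows --plan '[[[-0.075, 0, 0, 0, 0, 0], [-0.1625, 0.0025, 0, 0, 0, 0], [-0.2625, 0.0025, 0, 0, 0, 0], [-0.35, 0.005, 0.05, 0, 0, 0], [-0.425, 0.0075, 0.125, 0, 0, 0], [-0.475, 0.0075, 0.175, 0, 0, 0], [-0.475, 0.0075, 0.225, 0, 0, 0], [-0.475, 0.0075, 0.225, 0, 0, 0]]]'

```text
clock: 9.28
tool_pos: [0.5084, 0.3048, 0.1785]
orientation: [179.9, -0.1, -69.4]
force: [0.2, -1.7, -3.7]
opening: 0.0118
gripper_force: 30.0
```

```bash
python3 - <<'E'
from h import *
print(toTool((.512,.306,.0765),(180,0,-69.3)),toTool((.512,.306,.0735),(180,0,-69.3)))
E
```

```text
(array([ 0. , -0.4, 10.2]), array([ 0.08, -0.08, -0.06])) (array([ 0. , -0.4, 10.5]), array([ 0.08, -0.08, -0.06]))
```

Converted, 9.8 cm is 0.245, 9.7 cm is 0.2425.

send_rows --plan '[[[0, 0, 0.0625, 0, 0, 0], [0, 0, 0.125, 0, 0, 0], [0, 0, 0.18, 0, 0, 0], [0, 0, 0.215, 0, 0, 0], [0, 0, 0.235, 0, 0, 0], [0, 0, 0.2425, 0, 0, 0], [0, 0, 0.245, 0, 0, 0], [0, 0, 0.245, 0, 0, 0]]]'

```text
clock: 9.95
tool_pos: [0.5117, 0.3064, 0.0856]
orientation: [-179.7, 0.1, -69.4]
force: [-0.7, 0.5, -1.9]
opening: 0.0119
gripper_force: 30.0
```

Converted, 0.4 cm is 0.01, 0.3 cm is 0.0075.

send_rows --plan '[[[0, 0, 0.005, 0, 0, 0], [0, 0, 0.0075, 0, 0, 0], [0, 0, 0.01, 0, 0, 0], [0, 0, 0.01, 0, 0, 0]]]'

```text
clock: 10.28
tool_pos: [0.5109, 0.3063, 0.0804]
orientation: [-179.8, 0.1, -69.4]
force: [0.2, -0.4, -2.6]
opening: 0.0119
gripper_force: 30.0
```

Original grasp height was 0.0745; the tray is about 6 mm up still.

Converted, 0.6 cm is 0.015, 0.5 cm is 0.0125.

send_rows --plan '[[[0, 0, 0.005, 0, 0, 0], [0, 0, 0.01, 0, 0, 0], [0, 0, 0.0125, 0, 0, 0], [0, 0, 0.015, 0, 0, 0], [0, 0, 0.015, 0, 0, 0]]]'

```text
clock: 10.7
tool_pos: [0.511, 0.3068, 0.0754]
orientation: [-179.8, 0.1, -69.4]
force: [-4.1, -0.2, 7.7]
opening: 0.0119
gripper_force: 30.0
```

send_rows --plan '[[[0, 0, 0, 0, 0, 0], [0, 0, 0, 0, 0, 0], [0, 0, 0, 0, 0, 0], [0, 0, 0, 0, 0, 0], [0, 0, 0, 0, 0, 0], [0, 0, 0, 0, 0, 0], [0, 0, 0, 0, 0, 0], [0, 0, 0, 0, 0, 0]]]' --fingers 0.7

```text
clock: 11.37
tool_pos: [0.5109, 0.3062, 0.0742]
orientation: [-179.8, 0.1, -69.4]
force: [-0.1, -0.1, -0.7]
opening: 0.0585
gripper_force: 0.0
```

send_rows --plan '[[[0, 0, -0.025, 0, 0, 0], [0, 0, -0.075, 0, 0, 0], [0, 0, -0.15, 0, 0, 0], [0, 0, -0.25, 0, 0, 0], [0, 0, -0.35, 0, 0, 0], [0, 0, -0.45, 0, 0, 0], [0, 0, -0.5, 0, 0, 0]]]'

```text
clock: 11.95
tool_pos: [0.5118, 0.3064, 0.2811]
orientation: [-179.4, 0.2, -69.4]
force: [0.3, 1.3, 0.3]
opening: 0.0615
gripper_force: 0.0
```

```bash
python3 - <<'E'
from h import *
o=ctrl.get_obs();print(o['joint_pos'].round(1)); snap('wrist','w5')
for y in (-69.4,-110):print(toTool((.60,-.03,.29),(180,0,y)),toTool((.425,-.30,.27),(180,0,y)))
E
```

```text
[ 49.7  11.1  -5.3   0.1 -73.1 -29.2]
(array([34.61,  3.7 , -0.83]), array([-0.79,  0.25,  0.04])) (array([53.72, 29.62,  0.73]), array([-0.79,  0.25,  0.04]))
(array([34.61,  3.7 , -0.83]), array([-0.67,  0.52, 40.63])) (array([53.72, 29.62,  0.73]), array([-0.67,  0.52, 40.63]))
```

```bash
python3 - <<'E'
from h import *
print([onz('side0',*p,0).round(3) for p in((385,256),(357,266),(325,268))],[onz('side0',*p,0).round(3) for p in((273,201),(164,242),(234,250))])
sh=np.array([.607,-.061,0]);ax=np.array([np.cos(np.radians(-69.4)),np.sin(np.radians(-69.4)),0])
print(toTool(sh-.04*ax+[0,0,.2],(180,0,-69.4)))
E
```

```text
[array([0.797, 0.12 , 0.   ]), array([0.816, 0.028, 0.   ]), array([ 0.799, -0.061,  0.   ])] [array([ 0.42 , -0.134,  0.   ]), array([ 0.548, -0.496,  0.   ]), array([ 0.646, -0.297,  0.   ])]
(array([33.8 ,  4.26,  8.17]), array([-0.79,  0.25,  0.04]))
```

Converted, 31.5 cm is 0.7875, 28 cm is 0.7.

send_rows --plan '[[[0.1, 0.0125, 0, 0, 0, 0], [0.2, 0.025, 0, 0, 0, 0], [0.3, 0.0375, 0, 0, 0, 0], [0.4, 0.05, 0, 0, 0, 0], [0.5, 0.0625, 0, 0, 0, 0], [0.6, 0.075, 0, 0, 0, 0], [0.7, 0.09, 0.05, 0, 0, 0], [0.7875, 0.1, 0.1, 0, 0, 0]]]'

```text
clock: 12.67
tool_pos: [0.5842, -0.003, 0.2369]
orientation: [-179.6, 0.0, -69.4]
force: [0.8, 1.2, -0.9]
opening: 0.0613
gripper_force: 0.0
```

send_rows --plan '[[[0.0375, 0.005, 0.05, 0, 0, 0], [0.0575, 0.005, 0.1, 0, 0, 0], [0.0575, 0.005, 0.1, 0, 0, 0], [0.0575, 0.005, 0.1, 0, 0, 0]]]'

```text
clock: 13.0
tool_pos: [0.5891, -0.0239, 0.1946]
orientation: [-180.0, 0.1, -69.5]
force: [0.6, -0.2, 1.5]
opening: 0.0618
gripper_force: 0.0
```

```bash
python3 - <<'E'
from h import *
o=ctrl.get_obs();print(o['joint_pos'].round(1)); snap('wrist','w6'); print(proj('w6',(.607,-.061,.086)))
ax=np.array([np.cos(np.radians(-90)),np.sin(np.radians(-90)),0])
for y in (-69.4,-90,-110):
  ax=np.array([np.cos(np.radians(y)),np.sin(np.radians(y)),0]); print(toTool(np.array([.425,-.308,.16])-.04*ax,(180,0,y)))
E
```

```text
[ 16.6  13.9 -13.1  -0.1 -63.    3.9]
[312.22104753 150.10582719]
(array([16.87, 25.46,  3.49]), array([-0.18,  0.04, -0.02]))
(array([17.12, 24.06,  3.5 ]), array([-0.17,  0.07, 20.58]))
(array([17.83, 22.86,  3.5 ]), array([-0.16,  0.1 , 40.58]))
```

Converted, 22.8 cm is 0.57, 21 cm is 0.525, 40.6 degrees is 0.6767.

send_rows --plan '[[[0.0575, 0.075, 0, 0, 0, 0.0833], [0.115, 0.15, 0, 0, 0, 0.1667], [0.175, 0.225, 0, 0, 0, 0.25], [0.225, 0.3, 0, 0, 0, 0.3333], [0.2875, 0.375, 0, 0, 0, 0.4167], [0.35, 0.45, 0, 0, 0, 0.5167], [0.4, 0.525, 0.025, 0, 0, 0.6], [0.445, 0.57, 0.05, 0, 0, 0.6767]]]'

```text
clock: 13.72
tool_pos: [0.4385, -0.2711, 0.1767]
orientation: [-179.6, 0.2, -110.2]
force: [0.5, 0.0, -0.5]
opening: 0.0611
gripper_force: 0.0
```

Converted, 1.5 cm is 0.0375, 1 cm is 0.025.

send_rows --plan '[[[0, 0, 0.025, 0, 0, 0], [0, 0, 0.0375, 0, 0, 0], [0, 0, 0.0375, 0, 0, 0], [0, 0, 0.0375, 0, 0, 0]]]'

```text
clock: 14.05
tool_pos: [0.44, -0.2692, 0.1599]
orientation: [-179.9, 0.2, -109.9]
force: [0.7, -0.4, 0.1]
opening: 0.0616
gripper_force: 0.0
```

```bash
python3 - <<'E'
from h import *
o=ctrl.get_obs();print(o['tool_pos'],o['orientation'],o['joint_pos'].round(1)); w7=snap('wrist','w7')['img'][:,:,::-1]; u,v=proj('w7',(.425,-.308,.02));print(u,v)
w6=cv2.imread('pics/w6.png');w5=cv2.imread('pics/w5.png')
m=np.zeros((600,800,3),np.uint8)
m[:400,:400]=cv2.resize(w6[110:190,272:352],(400,400),interpolation=2)   # scale 5
m[:400,400:]=cv2.resize(w7[80:240,240:400],(400,400),interpolation=2)  # 2.5
m[400:,:320]=cv2.resize(w5,(320,200));m[400:,320:640]=cv2.resize(w7,(320,200))
cv2.imwrite('pics/m7.png',m)
E
```

```text
[ 0.44003696 -0.2691952   0.1599291 ] [-1.79854676e+02  1.53879429e-01 -1.09863594e+02] [ -9.7   8.7 -24.7  -0.2 -56.5 -10.1]
318.3268499960556 144.80249805731316
```

View pics/m7.png

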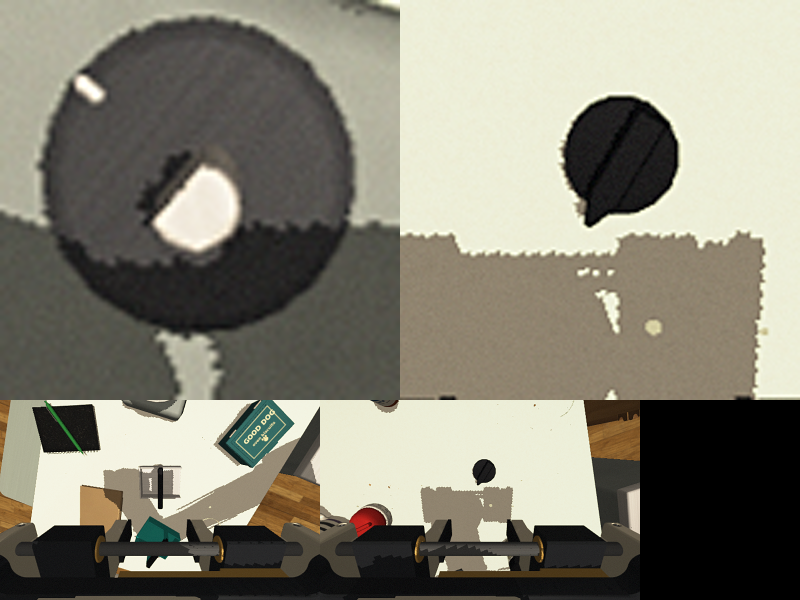

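The montage shows the tray upright and empty. In w6 the bezel centre is at about (311.8,144.6), the shaft tip at (311.5,151) and the rib at (289.8,127.6). In w7 the knob skirt centre is (328.6,142), with the bar running from (340,127.6) to its nose at (315.2,170.4).

```bash
python3 - <<'E'
from h import *
ang=lambda d:np.degrees(np.arctan2(d[1],d[0]))
tip=onz('w6',311.5,151,.086);bz=onz('w6',311.8,144.6,.056);rib=onz('w6',289.8,127.6,.056)
f1=onz('w6',272+205/5,110+163/5,.086);f2=onz('w6',272+152/5,110+218/5,.086)
print(tip,bz,rib,np.linalg.norm(rib-bz),ang(rib-bz),'flat normal',ang(f1-f2)+90,ang(f1-f2)-90)
sk=onz('w7',328.6,142,.022);b=onz('w7',340,127.6,.044);n=onz('w7',315.2,170.4,.044)
print(sk,b,n,np.linalg.norm(n-b),ang(n-b),'axis from bar',b+(n-b)*20/45)
def a(p,q):return ang(onz('w7',240+(q[0]-400)/2.5,80+q[1]/2.5,.044)-onz('w7',240+(p[0]-400)/2.5,80+p[1]/2.5,.044))
print(a((638,108),(588,195)),a((662,130),(610,210)))
E
```

```text
[ 0.6073111  -0.06007162  0.086     ] [ 0.60798163 -0.06104251  0.056     ] [ 0.63241996 -0.06859181  0.056     ] 0.025577808433635822 -17.166542482873577 flat normal -23.740858672292077 -203.74085867229206
[ 0.41498554 -0.30746391  0.022     ] [ 0.40146734 -0.3187104   0.044     ] [ 0.43412618 -0.29085741  0.044     ] 0.04292305726360482 40.45910204982866 axis from bar [ 0.41598238 -0.30633129  0.044     ]
40.35611011275698 37.74717870060037
```

```bash
python3 - <<'E'
from h import *
print(toTool((.4155,-.307,.05),(180,0,-140.5)))
E
```

```text
(array([ 4.42,  1.07, 10.99]), array([-0.12,  0.2 , 30.64]))
```

Converted, 11 cm is 0.275, 10 cm is 0.25, 30.6 degrees is 0.51.

send_rows --plan '[[[0.025, 0.0075, 0.025, 0, 0, 0.1], [0.05, 0.0125, 0.05, 0, 0, 0.2], [0.075, 0.02, 0.0875, 0, 0, 0.3], [0.11, 0.0275, 0.1375, 0, 0, 0.4], [0.11, 0.0275, 0.2, 0, 0, 0.51], [0.11, 0.0275, 0.25, 0, 0, 0.51], [0.11, 0.0275, 0.275, 0, 0, 0.51], [0.11, 0.0275, 0.275, 0, 0, 0.51]]]'

```text
clock: 14.77
tool_pos: [0.4134, -0.3064, 0.0474]
orientation: [179.8, 0.1, -140.5]
force: [0.6, 0.2, 0.2]
opening: 0.0613
gripper_force: 0.0
```

send_rows --plan '[[[0, 0, 0, 0, 0, 0], [0, 0, 0, 0, 0, 0]]]'

```text
clock: 14.93
tool_pos: [0.4151, -0.3074, 0.0502]
orientation: [-179.9, 0.2, -140.5]
force: [0.3, -0.3, 0.7]
opening: 0.0613
gripper_force: 0.0
```

```bash
python3 - <<'E'
from h import *
print(toTool((.4155,-.307,.0235),(180,0,-140.5)))
E
```

```text
(array([-0.04,  0.01,  2.67]), array([-0.09,  0.22, -0.  ]))
```

send_rows --plan '[[[0, 0, 0.0175, 0, 0, 0], [0, 0, 0.035, 0, 0, 0], [0, 0, 0.05, 0, 0, 0], [0, 0, 0.06, 0, 0, 0], [0, 0, 0.065, 0, 0, 0], [0, 0, 0.065, 0, 0, 0], [0, 0, 0.065, 0, 0, 0]]]'

```text
clock: 15.52
tool_pos: [0.4137, -0.3073, 0.0227]
orientation: [180.0, 0.2, -140.6]
force: [0.8, 0.1, -0.5]
opening: 0.0612
gripper_force: 0.0
```

send_rows --plan '[[[0, 0, 0, 0, 0, 0], [0, 0, 0, 0, 0, 0], [0, 0, 0, 0, 0, 0], [0, 0, 0, 0, 0, 0], [0, 0, 0, 0, 0, 0], [0, 0, 0, 0, 0, 0], [0, 0, 0, 0, 0, 0], [0, 0, 0, 0, 0, 0]]]' --fingers 0

```text
clock: 16.18
tool_pos: [0.4139, -0.3073, 0.0229]
orientation: [180.0, 0.2, -140.6]
force: [0.9, -0.9, 0.7]
opening: 0.0136
gripper_force: 0.2
```

send_rows --plan '[[[0, 0, 0, 0, 0, 0], [0, 0, 0, 0, 0, 0], [0, 0, 0, 0, 0, 0], [0, 0, 0, 0, 0, 0], [0, 0, 0, 0, 0, 0]]]'

```text
clock: 16.6
tool_pos: [0.4139, -0.3073, 0.0229]
orientation: [180.0, 0.2, -140.6]
force: [-0.1, 0.1, 0.6]
opening: 0.0121
gripper_force: 30.0
```

Converted, -16 cm is -0.4, -14.5 cm is -0.3625, 17 degrees is 0.2833.

send_rows --plan '[[[0, 0, -0.0375, 0, 0, 0], [0, 0, -0.1, 0, 0, 0], [0, 0, -0.1875, 0, 0, 0], [0, 0, -0.275, 0, 0, 0], [0, 0, -0.3625, 0, 0, 0.0833], [0, 0, -0.4, 0, 0, 0.1833], [0, 0, -0.4, 0, 0, 0.2833]]]'

```text
clock: 17.18
tool_pos: [0.4154, -0.3085, 0.1874]
orientation: [-179.8, 0.5, -157.9]
force: [0.5, -0.1, -1.0]
opening: 0.012
gripper_force: 30.0
```

```bash
python3 - <<'E'
from h import *
print(toTool((.6063,-.0601,.17),(180,0,161.5)))
E
```

```text
(array([-27.03,  15.83,   1.9 ]), array([-0.06,  0.53, 40.63]))
```

Converted, -25 cm is -0.625, -22.5 cm is -0.5625, 40 degrees is 0.6667.

send_rows --plan '[[[-0.0625, 0.0375, 0, 0, 0, 0.0833], [-0.15, 0.0875, 0, 0, 0, 0.1833], [-0.2375, 0.1375, 0, 0, 0, 0.2667], [-0.325, 0.1875, 0, 0, 0, 0.35], [-0.4, 0.2375, 0, 0, 0, 0.4333], [-0.4875, 0.2875, 0, 0, 0, 0.5167], [-0.5625, 0.3375, 0, 0, 0, 0.6], [-0.625, 0.375, 0.0125, 0, 0, 0.6667]]]'

```text
clock: 17.85
tool_pos: [0.589, -0.0713, 0.1793]
orientation: [179.8, 0.2, 162.2]
force: [0.9, -0.4, 0.1]
opening: 0.0119
gripper_force: 30.0
```

send_rows --plan '[[[0, 0, 0, 0, 0, 0], [0, 0, 0, 0, 0, 0]]]'

```text
clock: 18.02
tool_pos: [0.5876, -0.0722, 0.1776]
orientation: [179.9, -0.0, 162.5]
force: [-0.7, 0.2, -0.2]
opening: 0.0117
gripper_force: 30.0
```

```bash
python3 - <<'E'
from h import *
print(toTool((.6063,-.0601,.128),(180,0,161.5)),ctrl.get_obs()['joint_pos'].round(1))
E
```

```text
(array([-1.42,  1.71,  4.97]), array([ 0.12, -0.02,  1.03])) [ 1.180e+01  1.490e+01 -1.400e+01 -1.000e-01 -6.100e+01 -1.192e+02]
```

Converted, 5 cm is 0.125, -1.4 cm is -0.035, 1 degrees is 0.0167.

send_rows --plan '[[[-0.0175, 0.02, 0.0125, 0, 0, 0.0083], [-0.03, 0.0375, 0.05, 0, 0, 0.0167], [-0.035, 0.0425, 0.0875, 0, 0, 0.0167], [-0.035, 0.0425, 0.1125, 0, 0, 0.0167], [-0.035, 0.0425, 0.125, 0, 0, 0.0167], [-0.035, 0.0425, 0.125, 0, 0, 0.0167], [-0.035, 0.0425, 0.125, 0, 0, 0.0167]]]'

```text
clock: 18.6
tool_pos: [0.6059, -0.0622, 0.1291]
orientation: [179.9, 0.1, 161.4]
force: [0.8, 0.1, -0.8]
opening: 0.0114
gripper_force: 30.0
```

```bash
python3 - <<'E'
from h import *
o=ctrl.get_obs();print(o['tool_pos'],o['orientation'],o['force'])
w=snap('wrist','w8')['img'][:,:,::-1];a=snap('side','s8')['img'][:,:,::-1];c=snap('scene','c8')['img'][:,:,::-1]
print(proj('w8',o['tool_pos']),[proj('w8',(.6074,-.0602,z)) for z in(.056,.086)],proj('s8',(.6074,-.0602,.086)),proj('c8',(.6074,-.0602,.086)))
m=np.zeros((600,800,3),np.uint8)
m[:400,:500]=cv2.resize(w[200:360,220:420],(500,400),interpolation=2)
m[:300,500:]=cv2.resize(a[180:230,283:333],(300,300),interpolation=2)
m[300:600,500:]=cv2.resize(c[180:230,308:358],(300,300),interpolation=2)
m[400:,:320]=cv2.resize(w,(320,200))
cv2.imwrite('pics/m8.png',m)
E
```

```text
[ 0.60590262 -0.0621822   0.12906553] [1.79859334e+02 7.93545716e-02 1.61367234e+02] [ 0.77177403  0.06618049 -0.76298585]
[319.19002482 255.53560831] [array([321.67523221, 211.72615979]), array([322.24545588, 226.73696242])] [307.5499638  206.16436062] [332.72476811 203.05543883]
```

View pics/m8.png

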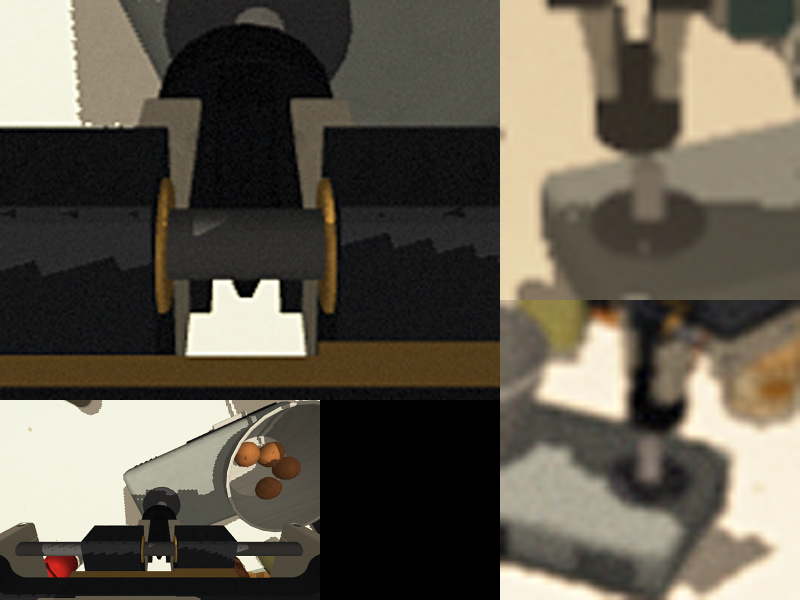

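The montage shows the knob above the shaft but slightly off. The skirt centre is at wrist column 318.6 against 323.2 for the shaft. The side and scene columns are 306.2/307.8 and 334.5/333.0. I'll solve for the remaining offset.

```bash
python3 - <<'E'
from h import *
from scipy.optimize import least_squares
o=ctrl.get_obs();T=o['tool_pos'];A=R.from_euler('xyz',o['orientation'],degrees=True).as_matrix()
def res(p):
    k=T+A[:,0]*p[0]+A[:,1]*0; s=k+A[:,0]*p[1]+A[:,1]*p[2]  # knob, shaft
    kz=lambda z:(k[0],k[1],z); sz=lambda z:(s[0],s[1],z)
    return [proj('s8',sz(.075))[0]-proj('s8',kz(.113))[0]-1.6, proj('c8',sz(.075))[0]-proj('c8',kz(.113))[0]+1.5, 1.0*(proj('w8',sz(.07))[0]-proj('w8',kz(.125))[0]-4.6)]
r=least_squares(res,[0,0,0]);print(r.x,r.fun)
for d in(-.002,0,.002,.004):print(d,np.round(res([0,d,.0032]),2))
print(A[:,0],A[:,1])
# wrist: bezel far edge/ knob far skirt edge check of axial offset
print([proj('w8',T+A[:,0]*(.022+e)+np.array([0,0,-.0229+.022])) for e in(-.004,-.002,0,.002)])
E
```

```text
[0.0042728  0.00309841 0.00382152] [-3.41948692e-14  5.68434189e-14  2.30926389e-14]
-0.002 [-0.31  0.99 -0.9 ]
0 [-0.27  0.64 -0.89]
0.002 [-0.22  0.29 -0.87]
0.004 [-0.18 -0.06 -0.86]
[-0.94766689  0.31924873 -0.00277908] [0.31923956 0.94766833 0.00329374]
[array([320.1856997 , 226.37444495]), array([320.1931911 , 222.95807644]), array([320.20073625, 219.51720124]), array([320.20833571, 216.05155469])]
```

```bash
python3 - <<'E'
from h import *
o=ctrl.get_obs();T=o['tool_pos'];A=R.from_euler('xyz',o['orientation'],degrees=True).as_matrix()
for e in(-.004,-.002,0,.002):print(e,proj('w8',T+A[:,0]*(.022+e)+np.array([0,0,-.0229]))[1])
s=np.array([.6077,-.0597])
for e in(-.004,-.002,0,.002,.004):print(e,[proj('w8',[*(s+A[:2,0]*(.03+e)),.056]).round(1)])
print('axial TCP->shaft',(s-T[:2])@A[:2,0],(s-T[:2])@A[:2,1])
w=cv2.imread('pics/w8.png').astype(int).sum(2)
for u in(312,318,323,330):print(u,[(v,int(w[v,u-1:u+2].mean())) for v in range(160,222,2)])
E
```

```text
-0.004 212.30375729889155
-0.002 209.21684998371708
0 206.1102326930147
0.002 202.98371604921095
-0.004 [array([322.5, 179.6])]
-0.002 [array([322.6, 177.1])]
0 [array([322.6, 174.5])]
0.002 [array([322.6, 171.9])]
0.004 [array([322.6, 169.3])]
axial TCP->shaft -0.0004962250389636507 0.002402347053457768
312 [(160, 505), (162, 499), (164, 502), (166, 507), (168, 505), (170, 505), (172, 508), (174, 546), (176, 142), (178, 219), (180, 225), (182, 120), (184, 104), (186, 114), (188, 105), (190, 109), (192, 105), (194, 108), (196, 105), (198, 104), (200, 106), (202, 108), (204, 107), (206, 100), (208, 105), (210, 42), (212, 25), (214, 13), (216, 23), (218, 15), (220, 24)]
318 [(160, 512), (162, 505), (164, 512), (166, 508), (168, 513), (170, 510), (172, 513), (174, 264), (176, 198), (178, 219), (180, 160), (182, 113), (184, 107), (186, 112), (188, 105), (190, 99), (192, 98), (194, 103), (196, 102), (198, 105), (200, 108), (202, 97), (204, 202), (206, 252), (208, 267), (210, 4), (212, 17), (214, 19), (216, 24), (218, 30), (220, 29)]
323 [(160, 507), (162, 511), (164, 507), (166, 505), (168, 505), (170, 506), (172, 523), (174, 151), (176, 217), (178, 214), (180, 210), (182, 100), (184, 103), (186, 107), (188, 107), (190, 101), (192, 108), (194, 102), (196, 111), (198, 105), (200, 105), (202, 115), (204, 261), (206, 256), (208, 259), (210, 77), (212, 19), (214, 37), (216, 24), (218, 28), (220, 33)]
330 [(160, 512), (162, 507), (164, 499), (166, 503), (168, 491), (170, 492), (172, 504), (174, 358), (176, 165), (178, 212), (180, 234), (182, 183), (184, 94), (186, 97), (188, 93), (190, 104), (192, 103), (194, 101), (196, 101), (198, 106), (200, 100), (202, 101), (204, 117), (206, 220), (208, 239), (210, 238), (212, 20), (214, 34), (216, 28), (218, 9), (220, 23)]
```

Relative to the knob, the shaft axis is about +2 mm along tool x and +3.4 mm along tool y. I'll correct for that and descend.

Converted, 1.7 cm is 0.0425, 1.4 cm is 0.035.

send_rows --plan '[[[0.005, 0.0085, 0, 0, 0, 0], [0.005, 0.0085, 0.0125, 0, 0, 0], [0.005, 0.0085, 0.025, 0, 0, 0], [0.005, 0.0085, 0.035, 0, 0, 0], [0.005, 0.0085, 0.0425, 0, 0, 0], [0.005, 0.0085, 0.0425, 0, 0, 0]]]'

```text
clock: 19.25
tool_pos: [0.6047, -0.0578, 0.1107]
orientation: [179.9, -0.0, 161.4]
force: [0.1, 0.3, -0.8]
opening: 0.0117
gripper_force: 30.0
```

send_rows --plan '[[[0, 0, 0.005, 0, 0, 0], [0, 0, 0.01, 0, 0, 0], [0, 0, 0.015, 0, 0, 0], [0, 0, 0.015, 0, 0, 0]]]'

```text
clock: 19.58
tool_pos: [0.6055, -0.0577, 0.1056]
orientation: [179.8, 0.1, 161.4]
force: [0.5, 0.3, -1.8]
opening: 0.0116
gripper_force: 30.0
```

send_rows --plan '[[[0, 0, 0.005, 0, 0, 0], [0, 0, 0.01, 0, 0, 0], [0, 0, 0.015, 0, 0, 0], [0, 0, 0.02, 0, 0, 0], [0, 0, 0.02, 0, 0, 0]]]'

```text
clock: 20.0
tool_pos: [0.6057, -0.0577, 0.0976]
orientation: [179.8, 0.1, 161.4]
force: [2.8, -0.5, -1.1]
opening: 0.0118
gripper_force: 30.0
```

Converted, 0.8 cm is 0.02, 0.6 cm is 0.015.

send_rows --plan '[[[0, 0, 0.005, 0, 0, 0], [0, 0, 0.01, 0, 0, 0], [0, 0, 0.015, 0, 0, 0], [0, 0, 0.02, 0, 0, 0], [0, 0, 0.02, 0, 0, 0]]]'

```text
clock: 20.42
tool_pos: [0.6057, -0.0577, 0.0897]
orientation: [179.8, 0.1, 161.4]
force: [2.5, -0.9, 1.2]
opening: 0.0117
gripper_force: 30.0
```

Converted, 0.3 cm is 0.0075, 0.2 cm is 0.005.

send_rows --plan '[[[0, 0, 0.0025, 0, 0, 0], [0, 0, 0.005, 0, 0, 0], [0, 0, 0.0075, 0, 0, 0], [0, 0, 0.0075, 0, 0, 0], [0, 0, 0.0075, 0, 0, 0]]]'

```text
clock: 20.83
tool_pos: [0.6057, -0.0577, 0.0871]
orientation: [179.8, 0.1, 161.4]
force: [4.1, -0.7, 2.9]
opening: 0.0118
gripper_force: 30.0
```

Converted, 0.35 cm is 0.0088, 0.3 cm is 0.0075.

send_rows --plan '[[[0, 0, 0.0025, 0, 0, 0], [0, 0, 0.005, 0, 0, 0], [0, 0, 0.0075, 0, 0, 0], [0, 0, 0.0088, 0, 0, 0], [0, 0, 0.0088, 0, 0, 0], [0, 0, 0.0088, 0, 0, 0]]]'

```text
clock: 21.33
tool_pos: [0.6057, -0.0576, 0.0835]
orientation: [179.8, 0.1, 161.4]
force: [2.9, -0.7, 5.5]
opening: 0.0119
gripper_force: 30.0
```

Converted, 0.1 cm is 0.0025, 0.05 cm is 0.0013.

send_rows --plan '[[[0, 0, 0.0013, 0, 0, 0], [0, 0, 0.0025, 0, 0, 0], [0, 0, 0.0025, 0, 0, 0], [0, 0, 0.0025, 0, 0, 0], [0, 0, 0.0025, 0, 0, 0], [0, 0, 0.0025, 0, 0, 0]]]'

```text
clock: 21.83
tool_pos: [0.6057, -0.0577, 0.0828]
orientation: [179.8, 0.1, 161.4]
force: [1.6, -0.6, 7.1]
opening: 0.012
gripper_force: 30.0
```

send_rows --plan '[[[0, 0, 0, 0, 0, 0], [0, 0, 0, 0, 0, 0], [0, 0, 0, 0, 0, 0], [0, 0, 0, 0, 0, 0], [0, 0, 0, 0, 0, 0], [0, 0, 0, 0, 0, 0]]]'

```text
clock: 22.33
tool_pos: [0.6057, -0.0577, 0.0828]
orientation: [179.8, 0.1, 161.4]
force: [1.6, 0.2, 6.2]
opening: 0.0124
gripper_force: 30.0
```

```bash
python3 -c "
from plant import ctrl
print(ctrl.close_job())"
```

```text
the job is handed in; nothing more can be done
None
```

I handed the job in at about 22 s with the walnuts in the hopper, the tray upright on the worktop, and the knob on the shaft, held down at about its full travel by height and force readings; no verdict came back.

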